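# Click both keepers of the bangle roller into their grooves

## Task

Secure the bangles on the brown wooden bangle roller: with the fingertips, push each of its two upright keeper boards inwards along the roller, from the end where it stands, until it clicks into the dark groove on its side. Do not push a keeper on past its groove, do not pinch or lift anything, and leave the bangles, the compact mirror and the attar vial where they are; finish with the hand clear.

Things in the scene. Friction and masses are not known exactly. Their poses are not given: they have to be found in the camera images.
- roller_stand: Brown wooden bangle roller, fixed. Foot 110 (x) x 340 (y) x 16 mm; end posts at y = +/-160 mm, 112 mm high; between them a roller, diameter 44 mm, along y, its axis 85 mm above the table. Origin: centre of the foot's underside; y along the roller (+y end = left), z up. Bangles hang at the middle; dark grooves 8 mm wide at y = +/-58 mm. Both keepers start outside them, towards the posts.
- groove_left (a point): Centre of the left (+y) groove, at the top of the roller, 107 mm above the table. A sprung ball clicks each keeper in: at joint -0.012 the push rises quickly to 4 to 6 N, falls away from -0.011 on to nothing near -0.005, and by about -0.004 the keeper springs ahead of the finger to 0 and is held. A push of about 9 to 13 N would take it over a second bump, crest at +0.0075.
- groove_right (a point): Centre of the right (-y) groove, at the top of the roller, 107 mm above the table. Same click as on the left.
- keeper_left (a joint): Place of the left keeper along the roller, m: 0 = its mid-thickness in the left groove (clicked in), negative = outside, towards the left post, positive = past it, towards the bangles; grows as the keeper moves to -y of the stand; limits -0.080, +0.016. It slides with 0.8 N of friction plus drag of 12 N per m/s and stays where it is left.
- keeper_right (a joint): Place of the right keeper along the roller, m, the mirror image of the left one: 0 = in the right groove, negative = outside, towards the right post, positive = past it, towards the bangles; grows as the keeper moves to +y of the stand. Same board, limits, friction and click.
- left_outer_face: Outer half of the left keeper, a brown board across the roller: 100 mm wide (75 mm in its top 15 mm), 16 mm thick in all, from 50 to 160 mm above the table, so rising 53 mm over the roller. Origin: on the face towards the left post (+y), where one pushes, mid-width, 135 mm above the table. Axes as the stand's.
- left_inner_face: Inner half (8 mm thick) of the left keeper board. Origin: on the face that looks to the bangles, mid-width, 135 mm above the table.
- right_outer_face: Outer half (8 mm thick) of the right keeper board. Origin: on the face that looks to the right post (-y of the stand), where one pushes, mid-width, 135 mm above the table. Axes as the stand's.
- right_inner_face: Inner half (8 mm thick) of the right keeper board. Origin: on the face that looks to the bangles, mid-width, 135 mm above the table.
- bangle_set (a point): Nine bangles (outer diameter 70 mm, the set 56 mm long) hanging side by side around the middle of the roller. Point: on the roller's axis, at the set's middle. They slide along the roller if pushed; leave them alone.
- compact_mirror: Open round aluminium compact mirror, 72 mm across, the raised lid up to about 70 mm high, loose, on the table between the robot and the stand's left half. Origin: centre of its base's underside.
- attar_vial: Small empty stoppered glass attar vial, 38 mm across, 62 mm high, loose, on the table between the robot and the stand's right half. Origin: centre of its underside.

How it is judged:
By the outcome, as a careful person would: the job done as asked, in the order asked, and still so for the second after the job is handed in, with the robot touching nothing.
It also fails if it takes over 59 s, if anything falls off the work surface, if the arm or the gripper's body presses on something with over 40 N, if the wrist force passes 120 N, or if a joint passes its speed limit or range.

## Robot

A 6-joint arm with a two-finger parallel gripper is mounted at the origin on the work surface. World frame = base frame: x ahead of the robot, y to its left, z up, the work surface at z = 0. Lengths are in m, angles in rad, forces in N, time in s.
With the tool pointing down it reaches from about 0.35 to 0.85 m from the base axis. Payload 8.1 kg.
Tool frame: the origin (TCP) lies at the very end of the fingers, on their centre line; the grasp point (between the pads) lies 19 mm behind it; z points along the fingers, y is the line along which they close (so a half turn about z gives the same grasp; the last joint's range is limited). The gripper opens to 85 mm and grips with 20 to 120 N. Pads are 22 mm wide; open, the fingers measure 114 mm over their backs; the gripper's body (76 mm by 85 mm) begins 54 mm behind the grasp point. The pads swing forward as they close: fully open they stand 13 mm farther back than shut.
Start: joints at [-1.302, 0.13, 1.488, -0, 1.523, -0.085], TCP at [0.208, -0.563, 0.231] pointing down, gripper open.
Joint ranges: [-2.96, 2.96], [-0.89, 2.26], [0.02, 2.5], [-1.34, 4.48], [0, 2.73], [-2.66, 2.66]. Speed limits (rad/s): [2.39, 2.39, 2.79, 3.14, 3.14, 3.14].

## Interface

Orientations are given as a rotation vector (axis times angle).
In Python, from station import monitor, viewer, ticket gives the robot as it stands.
- The arm moves only by the tool jog_arm, never from a script. Its arguments are lists of equal length, an entry for each row: "hand": the closure, from -1 (fully open) to 1 (shut); "linear": the shift along the tool's x, y, z in cm, a list of three; "dr": the turn, a rotation vector about the tool's x, y, z in degrees, a list of three. A call has 1 to 8 rows; each row is the pose to reach, as a shift and turn from the pose commanded when the call began, along the tool's axes at that moment; what a row does not reach only later rows make up. A row lasts 1/12 s, in which the tool goes at most 41.7 mm and 7.16 degrees, less where a joint would pass 70% of its speed; a pose out of reach is approached as far as the arm can. A call with a gripper value outside its range is refused whole. The fingers move at their own pace and stop on an object; "newtons" is the grip in N (left out, the last holds). Time passes only in rows, so rows that repeat a pose let the fingers close. It gives the time, the measured TCP pose, the force, the opening and the grip force at its end, in the units of the state.
- monitor.read_state(): the state, without advancing time (a new reading comes with each control period).
- viewer.snapshot(name): name is "scene" or "side" or "wrist"; returns a dict with "color" (400x640x3 uint8, blue, green, red), "fx", "fy", "cx", "cy" (pixels), "extrinsics" (4x4, takes a point from camera to world coordinates). Camera axes: x right, y down, z forward; pixel columns grow to the right and rows downward; lengths in m; the calibration is good to about 2 mm. The wrist camera is an equidistant fisheye: a pixel r from the principal point sees the ray r / f radians off the axis. A picture is of the moment at which its call begins. There is no depth.
- ticket.close_job(): hands the job in; it is judged then, once.
The state is a dict: "t": time; "joint_pos": joint angles; "qd": joint speeds; "tau": joint torques, N m; "tool_pos": TCP position; "tool_rot": TCP orientation; "contact_force": force on the tool from outside, world axes, zero at the start; "ft_torque": the same for the moment, N m; "width": finger opening in m; "grip_force": force on a finger pad.
Only numpy, scipy, OpenCV 4.12 (cv2) and the standard library are available. Lean on these libraries where they do the work, as an engineer would, in place of code of your own. Each camera call takes 0.05 s, during which the arm holds its last target. There are 200 camera calls.

## Working session

There is one attempt and no reset: what is moved stays moved. The work goes in short steps, Python scripts to look and compute and a tool call to move; the robot and the scene stay as the last step left them, time stands still between calls to the robot, and variables do not carry over. Pictures are saved under pics/ and viewed, at most 10 in all, crops included, and the job is handed in when it is done.

Besides the shell and the picture viewer there is one more tool, called after "Emit:" as name(argument=value, ...) on one line, values as JSON. jog_arm: Moves the arm, as the interface text tells. Its arguments: {"type":"object","properties":{"hand":{"type":"array","items":{"type":"number"}},"linear":{"type":"array","items":{"type":"array","items":{"type":"number"}}},"dr":{"type":"array","items":{"type":"array","items":{"type":"number"}}},"newtons":{"type":"number"}},"required":["hand","linear","dr"]}

```bash
mkdir -p pics; ls; python3 - <<'E'
from station import monitor, viewer
import cv2,numpy as np,pickle
s=monitor.read_state(); print(s)
for n in("scene","side"):
    d=viewer.snapshot(n); cv2.imwrite(f"pics/{n}0.png",d["color"]); pickle.dump(d,open(f"{n}0.pkl","wb"))
    print(n,d["fx"],d["fy"],d["cx"],d["cy"],np.round(d["extrinsics"],3).tolist())
E
```

```text
pics
{'t': 0.0, 'joint_pos': array([-1.30238518e+00,  1.31167732e-01,  1.48930570e+00, -7.48526557e-06,
        1.52304174e+00, -8.54403965e-02]), 'qd': array([-0.00083581,  0.00239464,  0.00034911, -0.00062534, -0.00067972,
        0.00010953]), 'tau': array([ 1.37814095e-04, -5.69395602e+01, -5.00553703e+01,  2.87949683e-05,
        1.46953011e-02,  8.50547281e-06]), 'tool_pos': array([ 0.20775   , -0.56227009,  0.23022604]), 'tool_rot': array([-3.09066654e+00, -5.52597138e-01,  2.87409138e-04]), 'contact_force': array([ 0.0412758 , -0.50001998, -0.25205481]), 'ft_torque': array([-0.0652767 , -0.02902074,  0.03226815]), 'grip_force': 0.0, 'width': 0.08555219842545497}
scene 397.40308207026635 397.40308207026635 316.35259530297554 197.60831146780495 [[0.475, 0.589, -0.654, 0.912], [0.88, -0.305, 0.364, -0.191], [0.015, -0.748, -0.664, 0.546], [0.0, 0.0, 0.0, 1.0]]
side 439.22756401602965 439.22756401602965 317.4770467723481 203.6204741025793 [[-0.993, -0.072, 0.088, 0.443], [-0.113, 0.549, -0.828, 0.568], [0.011, -0.833, -0.554, 0.486], [0.0, 0.0, 0.0, 1.0]]
```

View pics/scene0.png

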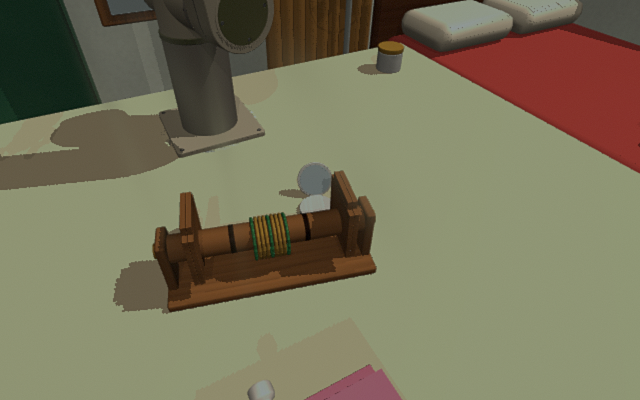

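View pics/side0.png

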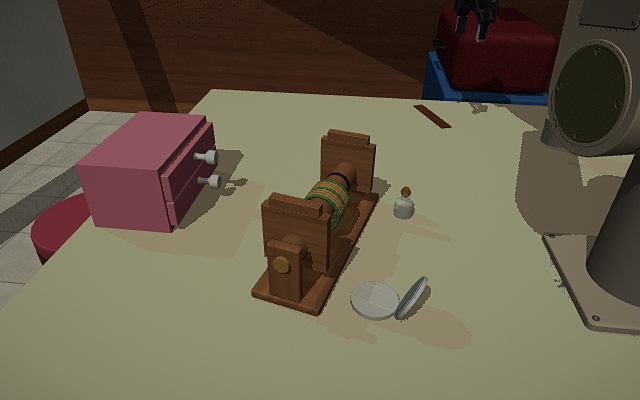

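The scene view shows the stand between about (157,230) and (375,300), with the left keeper at about (345,210) and the right keeper at about (190,235). The grooves are at about (308,226) and (232,238). The side view shows the left end nearest, with the mirror at (390,298) and the vial at (403,205). I'll zoom in to get accurate pixels.

```bash
python3 - <<'E'
import cv2
a=cv2.imread("pics/scene0.png")[165:315,145:385]; cv2.imwrite("pics/sc_z.png",cv2.convertScaleAbs(cv2.resize(a,None,fx=3.3,fy=3.3,interpolation=cv2.INTER_CUBIC),alpha=1.6))
a=cv2.imread("pics/side0.png")[120:325,240:440]; cv2.imwrite("pics/sd_z.png",cv2.convertScaleAbs(cv2.resize(a,None,fx=2.9,fy=2.9,interpolation=cv2.INTER_CUBIC),alpha=1.6))
E
```

```text
(no output)
```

View pics/sc_z.png

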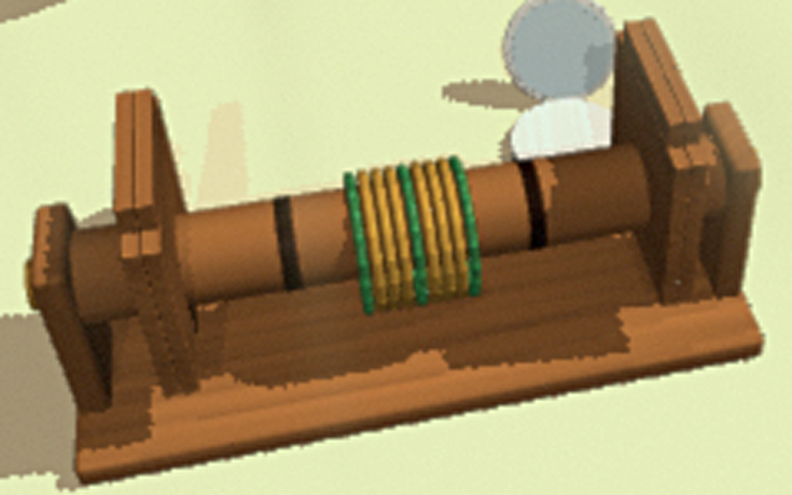

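View pics/sd_z.png

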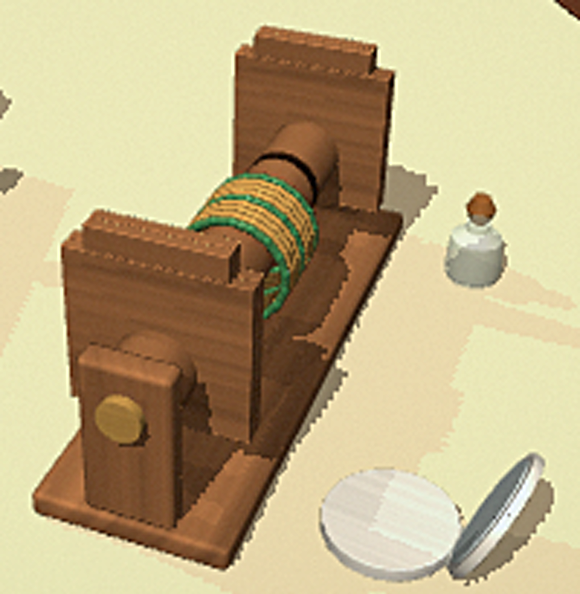

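Zoomed scene crop: 
- Left keeper's seam runs from (640,22) to (684,123), with its shoulder at (695,165). 
- Right keeper's seam is at (134,92), with its shoulder at (142,254).
- Grooves are at about (532,165) and (283,200).

Zoomed side crop: 
- Left keeper's shoulder corners are at (64,243) and (250,287). 
- Right keeper's inner corners are at (238,55) and (393,72).
- Vial centre is at about (475,270) and the mirror base at about (390,530).

```bash
cat > h.py <<'E'
import numpy as np,pickle
def cast(d,u,v,z):
    E=d["extrinsics"];r=E[:3,:3]@[(u-d["cx"])/d["fx"],(v-d["cy"])/d["fy"],1];o=E[:3,3]
    return o+r*(z-o[2])/r[2]
E
python3 - <<'E'
import pickle,numpy as np
from h import cast
sc=pickle.load(open("scene0.pkl","rb"));sd=pickle.load(open("side0.pkl","rb"))
S=dict(footFR=(82,480,.002),footFL=(760,352,.002),topFR=(80,462,.016),topFL=(762,333,.016),Lseam_back=(640,22,.16),Lseam_front=(683,123,.16),Lsh=(695,165,.145),Rseam_back=(134,92,.16),Rseam_front=(135,210,.16),Rsh=(142,254,.145),gL=(528,162,.107),gR=(282,199,.107))
D=dict(footNL=(36,508,.002),footNR=(228,566,.002),footFarR=(402,215,.016),Lout_l=(64,243,.145),Lout_r=(250,287,.145),Lbot_r=(250,442,.05),Rin_l=(238,55,.145),Rin_r=(393,72,.145),Rbot_r=(382,212,.05),vial=(475,270,.01),mir=(390,530,.005),mirbase_r=(460,530,.005),lidtop=(540,455,.07))
for k,(u,v,z) in S.items(): print(k,np.round(cast(sc,145+(u+.5)/3.3-.5,165+(v+.5)/3.3-.5,z),4))
for k,(u,v,z) in D.items(): print(k,np.round(cast(sd,240+(u+.5)/2.9-.5,120+(v+.5)/2.9-.5,z),4))
E
```

```text
footFR [ 0.503  -0.2203  0.002 ]
footFL [0.5896 0.1064 0.002 ]
topFR [ 0.5035 -0.2181  0.016 ]
topFL [0.5883 0.1066 0.016 ]
Lseam_back [0.4928 0.082  0.16  ]
Lseam_front [0.5636 0.0618 0.16  ]
Lsh [0.5759 0.0616 0.145 ]
Rseam_back [ 0.4329 -0.1454  0.16  ]
Rseam_front [ 0.5057 -0.1638  0.16  ]
Rsh [ 0.5159 -0.1667  0.145 ]
gL [0.5051 0.0151 0.107 ]
gR [ 0.4743 -0.0979  0.107 ]
footNL [0.5904 0.1046 0.002 ]
footNR [0.4867 0.1315 0.002 ]
footFarR [ 0.4015 -0.1859  0.016 ]
Lout_l [0.5751 0.0678 0.145 ]
Lout_r [0.4826 0.0925 0.145 ]
Lbot_r [0.4805 0.0928 0.05  ]
Rin_l [ 0.5142 -0.153   0.145 ]
Rin_r [ 0.4183 -0.142   0.145 ]
Rbot_r [ 0.4174 -0.1333  0.05  ]
vial [ 0.3534 -0.1338  0.01  ]
mir [0.407  0.1002 0.005 ]
mirbase_r [0.3715 0.0957 0.005 ]
lidtop [0.3417 0.1063 0.07  ]
```

The stand is at about (0.495,-0.0435), turned -14.8°. The keepers are at joint values of about -0.062 (left) and -0.057 (right). The measured sizes match the given ones: foot 0.338 m, groove spacing 0.117 m. I'll start with the right keeper, moving above its outer end with the hand shut and turned so that tool x lies along the roller.

Emit:
jog_arm(hand=[1,1,1,1,1,1,1,1], linear=[[35.4,-25.2,0],[35.4,-25.2,0],[35.4,-25.2,0],[35.4,-25.2,0],[35.4,-25.2,0],[35.4,-25.2,0],[35.4,-25.2,0],[35.4,-25.2,0]], dr=[[0,0,-7],[0,0,-14],[0,0,-21],[0,0,-28],[0,0,-35],[0,0,-42],[0,0,-49],[0,0,-55]], newtons=20)

```text
t: 0.77
tool_pos: [0.3961, -0.2854, 0.231]
tool_rot: [-2.482, -1.926, 0.0]
contact_force: [0.5, 0.0, -0.1]
width: 0.0001
grip_force: 0.0
```

```bash
cat >> h.py <<'E'
from scipy.spatial.transform import Rotation as Ro
C=np.array([.495,-.0435,0]); a=np.radians(-14.8)
RS=Ro.from_euler('z',a)
def where(s):
    return RS.inv().apply(s["tool_pos"]-C)
def go(s,p):  # stand-frame target -> tool shift cm, and turn so that tool x = stand +y, z down
    R=Ro.from_rotvec(s["tool_rot"]); w=C+RS.apply(p)
    T=RS*Ro.from_matrix(np.array([[0,1,0],[1,0,0],[0,0,-1]]).T)
    return np.round(100*R.inv().apply(w-s["tool_pos"]),2),np.round((R.inv()*T).as_rotvec(degrees=True),2)
E
python3 -c "
from h import *
from station import monitor
s=monitor.read_state();print(s['t'],s['tool_pos'],where(s),s['width'],s['contact_force'],go(s,[0,-.165,.134]))"
```

```text
0.7667 [ 0.39614455 -0.28543643  0.2310115 ] [-0.03377413 -0.25916201  0.2310115 ] 8.254141505850469e-05 [ 0.51070968  0.01534501 -0.10611606] (array([9.39, 3.45, 9.7 ]), array([-0.02, -0.01,  0.41]))
```

Emit:
jog_arm(hand=[1,1,1,1,1,1,1,1], linear=[[4,1.4,0],[7.5,2.8,0],[9.4,3.4,0],[9.4,3.4,3],[9.4,3.4,6],[9.4,3.4,8.5],[9.4,3.4,9.6],[9.4,3.4,9.6]], dr=[[0,0,0.4],[0,0,0.4],[0,0,0.4],[0,0,0.4],[0,0,0.4],[0,0,0.4],[0,0,0.4],[0,0,0.4]])

```text
t: 1.43
tool_pos: [0.4502, -0.2038, 0.1317]
tool_rot: [-2.49, -1.906, 0.004]
contact_force: [-0.2, -0.8, 0.7]
width: -0.0
grip_force: 0.0
```

```bash
python3 - <<'E'
from h import *
from station import monitor,viewer
import cv2
s=monitor.read_state();print(s['t'],where(s),s['contact_force'])
A=viewer.snapshot("scene")["color"][130:310,130:390];B=viewer.snapshot("side")["color"][60:240,230:490]
cv2.imwrite("pics/r1.png",cv2.convertScaleAbs(cv2.resize(np.vstack([A,B]),None,fx=1.66,fy=1.66,interpolation=cv2.INTER_CUBIC),alpha=1.6))
E
```

```text
1.4333 [-0.0023949  -0.16640352  0.13174828] [-0.2235384  -0.7863608   0.70725905]
```

View pics/r1.png

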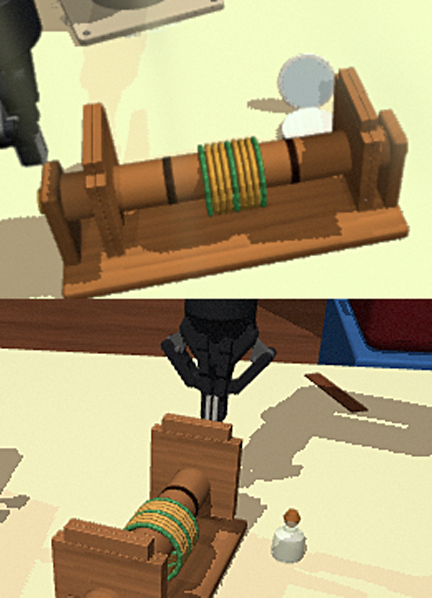

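The hand is shut and standing over the right post, outside the right keeper, with a clear gap (finger tip at about (212,410) in the lower panel). I'll start pushing along tool +x.

Emit:
jog_arm(hand=[1,1,1,1,1,1,1,1], linear=[[0.5,0.2,-0.1],[1,0.2,-0.1],[1.5,0.2,-0.1],[2,0.2,-0.1],[2.5,0.2,-0.1],[3,0.2,-0.1],[3.5,0.2,-0.1],[4,0.2,-0.1]], dr=[[0,0,0],[0,0,0],[0,0,0],[0,0,0],[0,0,0],[0,0,0],[0,0,0],[0,0,0]])

```text
t: 2.2
tool_pos: [0.4649, -0.1667, 0.1364]
tool_rot: [2.494, 1.91, -0.0]
contact_force: [-1.5, -2.1, 1.0]
width: 0.0001
grip_force: 0.8
```

```bash
cat > look.py <<'E'
from h import *
from station import monitor,viewer
import cv2,sys
s=monitor.read_state();f=RS.inv().apply(s['contact_force']);print(s['t'],np.round(where(s),4),'F stand',np.round(f,2))
if len(sys.argv)>1:
    A=viewer.snapshot("scene")["color"][130:310,130:390];B=viewer.snapshot("side")["color"][90:310,230:490]
    cv2.imwrite(f"pics/{sys.argv[1]}.png",cv2.convertScaleAbs(cv2.resize(np.vstack([A,B]),None,fx=1.5,fy=1.5,interpolation=cv2.INTER_CUBIC),alpha=1.6))
E
python3 look.py
```

```text
2.2 [ 0.0024 -0.1268  0.1364] F stand [-0.92 -2.44  1.  ]
```

Emit:
jog_arm(hand=[1,1,1,1,1,1,1], linear=[[0.4,0,0],[0.8,0,0],[1.2,0,0],[1.6,0,0],[2.0,0,0],[2.4,0,0],[2.4,0,0]], dr=[[0,0,0],[0,0,0],[0,0,0],[0,0,0],[0,0,0],[0,0,0],[0,0,0]])

```text
t: 2.78
tool_pos: [0.4713, -0.1431, 0.1362]
tool_rot: [-2.494, -1.91, -0.001]
contact_force: [0.1, 0.7, -0.3]
width: -0.0001
grip_force: 0.0
```

```bash
python3 look.py r2
```

```text
2.7833 [ 0.0025 -0.1024  0.1362] F stand [-0.12  0.68 -0.3 ]
```

View pics/r2.png

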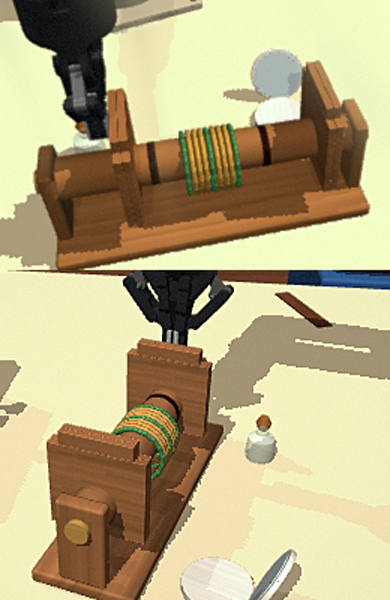

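The right keeper has moved in, and its inner face is now just short of the dark groove (keeper at about (122,160), groove at about (153,163) in the upper panel). From here I'll go in fine steps and watch the force.

Emit:
jog_arm(hand=[1,1,1,1], linear=[[0.2,0,0],[0.4,0,0],[0.6,0,0],[0.8,0,0]], dr=[[0,0,0],[0,0,0],[0,0,0],[0,0,0]])

```text
t: 3.22
tool_pos: [0.4731, -0.1361, 0.1362]
tool_rot: [-2.495, -1.909, 0.0]
contact_force: [-1.5, -1.3, -1.2]
width: -0.0002
grip_force: 0.5
```

Emit:
jog_arm(hand=[1,1], linear=[[0.1,0,0],[0.2,0,0]], dr=[[0,0,0],[0,0,0]])

```text
t: 3.38
tool_pos: [0.4737, -0.1341, 0.1362]
tool_rot: [-2.494, -1.91, 0.0]
contact_force: [-0.1, -0.5, -0.7]
width: -0.0001
grip_force: 0.5
```

Emit:
jog_arm(hand=[1,1], linear=[[0.1,0,0],[0.2,0,0]], dr=[[0,0,0],[0,0,0]])

```text
t: 3.55
tool_pos: [0.4742, -0.1322, 0.1362]
tool_rot: [-2.494, -1.91, 0.0]
contact_force: [-0.3, -1.0, 0.0]
width: 0.0
grip_force: 0.5
```

Emit:
jog_arm(hand=[1], linear=[[0.1,0,0]], dr=[[0,0,0]])

```text
t: 3.63
tool_pos: [0.4744, -0.1312, 0.1362]
tool_rot: [-2.494, -1.91, 0.0]
contact_force: [-1.2, -0.8, -0.7]
width: 0.0001
grip_force: 0.5
```

Emit:
jog_arm(hand=[1], linear=[[0.1,0,0]], dr=[[0,0,0]])

```text
t: 3.72
tool_pos: [0.4747, -0.1303, 0.1363]
tool_rot: [-2.494, -1.91, 0.0]
contact_force: [-0.7, -0.5, -1.0]
width: 0.0001
grip_force: 0.5
```

Emit:
jog_arm(hand=[1], linear=[[0.1,0,0]], dr=[[0,0,0]])

```text
t: 3.8
tool_pos: [0.475, -0.1293, 0.1363]
tool_rot: [-2.495, -1.91, 0.0]
contact_force: [-1.5, -2.5, -0.4]
width: -0.0001
grip_force: 1.4
```

Emit:
jog_arm(hand=[1], linear=[[0.1,0,0]], dr=[[0,0,0]])

```text
t: 3.88
tool_pos: [0.4751, -0.1288, 0.1363]
tool_rot: [2.494, 1.909, -0.001]
contact_force: [-1.9, -5.4, 0.0]
width: -0.0002
grip_force: 3.2
```

The force has risen to about 5.7 N, so this is the start of the click (joint about -0.0115). About 8 mm remain.

Emit:
jog_arm(hand=[1,1], linear=[[0.1,0,0],[0.2,0,0]], dr=[[0,0,0],[0,0,0]])

```text
t: 4.05
tool_pos: [0.4755, -0.1272, 0.1363]
tool_rot: [2.494, 1.909, -0.002]
contact_force: [-2.0, -4.2, -0.4]
width: 0.0002
grip_force: 2.5
```

Emit:
jog_arm(hand=[1,1], linear=[[0.1,0,0],[0.2,0,0]], dr=[[0,0,0],[0,0,0]])

```text
t: 4.22
tool_pos: [0.4762, -0.1248, 0.1363]
tool_rot: [2.495, 1.909, -0.001]
contact_force: [-1.8, -2.1, -0.6]
width: -0.0003
grip_force: 1.3
```

Emit:
jog_arm(hand=[1,1], linear=[[0.1,0,0],[0.2,0,0]], dr=[[0,0,0],[0,0,0]])

```text
t: 4.38
tool_pos: [0.477, -0.1223, 0.1363]
tool_rot: [-2.494, -1.909, -0.001]
contact_force: [-0.8, 0.8, -0.2]
width: -0.0
grip_force: 0.1
```

Emit:
jog_arm(hand=[1,1], linear=[[0.1,0,0],[0.1,0,0]], dr=[[0,0,0],[0,0,0]])

```text
t: 4.55
tool_pos: [0.4774, -0.1212, 0.1364]
tool_rot: [2.494, 1.91, 0.001]
contact_force: [0.2, 0.1, 0.6]
width: 0.0003
grip_force: 0.0
```

```bash
python3 look.py r3
```

```text
4.55 [ 0.0028 -0.0796  0.1364] F stand [0.16 0.14 0.63]
```

View pics/r3.png

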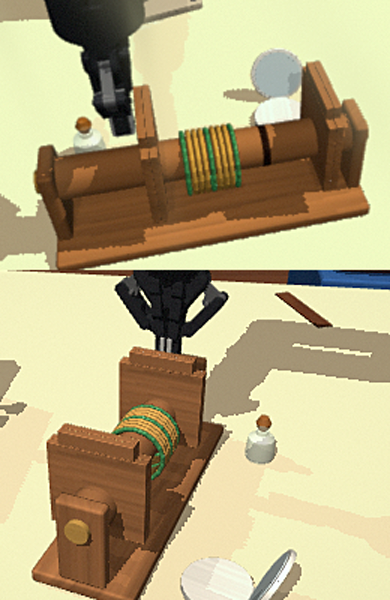

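The right keeper has sprung ahead of the finger into its groove: the force is zero, there is a gap at about (132,120) and the groove is covered. I'll back off, lift, and cross over to the left end.

Emit:
jog_arm(hand=[1,1,1,1,1,1,1,1], linear=[[-1.5,0,0],[-3,0,0],[-3,0,-3.5],[-3,0,-7],[-3,0,-10.5],[-3,0,-12],[0,0,-12],[3,0,-12]], dr=[[0,0,0],[0,0,0],[0,0,0],[0,0,0],[0,0,0],[0,0,0],[0,0,0],[0,0,0]])

```text
t: 5.32
tool_pos: [0.486, -0.0934, 0.2586]
tool_rot: [2.495, 1.904, 0.004]
contact_force: [0.4, -0.0, 0.1]
width: -0.0004
grip_force: 0.0
```

Emit:
jog_arm(hand=[1,1,1,1,1,1,1,1], linear=[[3.5,0,0],[7,0,0],[10.5,0,0],[14,0,0],[17.5,0,0],[20,0,0],[22,0,0],[22,0,0]], dr=[[0,0,0],[0,0,0],[0,0,0],[0,0,0],[0,0,0],[0,0,0],[0,0,0],[0,0,0]])

```text
t: 5.98
tool_pos: [0.5426, 0.1233, 0.256]
tool_rot: [-2.49, -1.913, -0.001]
contact_force: [0.7, -0.1, 0.6]
width: 0.0002
grip_force: 0.0
```

```bash
python3 look.py; python3 -c "
from h import *
from station import monitor
print(go(monitor.read_state(),[0.003,.170,.136]))"
```

```text
5.9833 [0.0034 0.1734 0.256 ] F stand [0.69 0.07 0.64]
(array([-0.36, -0.03, 12.  ]), array([-0.03, -0.08, -0.13]))
```

Descending over the left post, clear of the keeper's outer face (its expected TCP contact is y≈0.139).

Emit:
jog_arm(hand=[1,1,1,1,1,1], linear=[[0,0,3],[0,0,6],[0,0,9],[0,0,11],[0,0,12],[0,0,12]], dr=[[0,0,0],[0,0,0],[0,0,0],[0,0,0],[0,0,0],[0,0,0]])

```text
t: 6.48
tool_pos: [0.5404, 0.1189, 0.1334]
tool_rot: [-2.493, -1.908, 0.007]
contact_force: [-0.4, -0.6, 0.4]
width: 0.0001
grip_force: 0.0
```

```bash
python3 look.py l1
```

```text
6.4833 [0.0024 0.1686 0.1334] F stand [-0.26 -0.67  0.37]
```

View pics/l1.png

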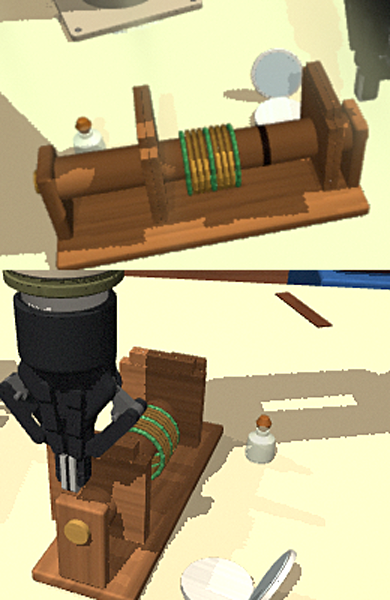

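The fingers are above the left post, outside the left keeper, and the right keeper sits in its groove. Pushing along tool -x.

Emit:
jog_arm(hand=[1,1,1,1,1,1,1,1], linear=[[-0.5,0,0],[-1,0,0],[-1.5,0,0],[-2,0,0],[-2.5,0,0],[-3,0,0],[-3.5,0,0],[-4,0,0]], dr=[[0,0,0],[0,0,0],[0,0,0],[0,0,0],[0,0,0],[0,0,0],[0,0,0],[0,0,0]])

```text
t: 7.25
tool_pos: [0.532, 0.0807, 0.1366]
tool_rot: [2.495, 1.909, 0.001]
contact_force: [0.5, 1.2, 1.0]
width: -0.0003
grip_force: 0.8
```

Emit:
jog_arm(hand=[1,1,1,1,1,1], linear=[[-0.4,0,0],[-0.8,0,0],[-1.2,0,0],[-1.6,0,0],[-2.0,0,0],[-2.4,0,0]], dr=[[0,0,0],[0,0,0],[0,0,0],[0,0,0],[0,0,0],[0,0,0]])

```text
t: 7.75
tool_pos: [0.5255, 0.0575, 0.1363]
tool_rot: [-2.494, -1.91, -0.0]
contact_force: [0.9, 0.4, 0.6]
width: -0.0
grip_force: 0.7
```

```bash
python3 look.py l2
```

```text
7.75 [0.0037 0.1055 0.1363] F stand [0.75 0.63 0.65]
```

View pics/l2.png

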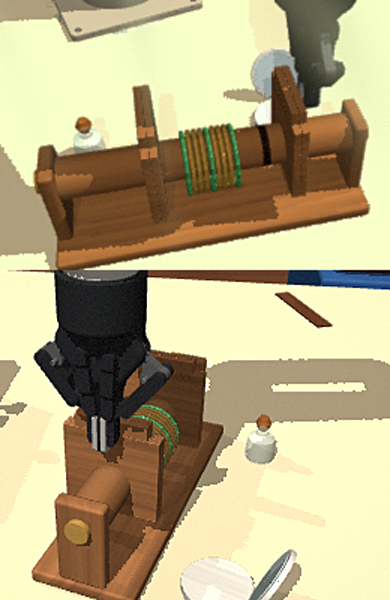

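The left keeper is now just outside its groove (keeper at about (290,130), groove at about (264,145) in the upper panel). The click should start near TCP y≈0.087, about 1.8 cm ahead.

Emit:
jog_arm(hand=[1,1,1,1,1], linear=[[-0.2,0,0],[-0.4,0,0],[-0.6,0,0],[-0.8,0,0],[-1,0,0]], dr=[[0,0,0],[0,0,0],[0,0,0],[0,0,0],[0,0,0]])

```text
t: 8.27
tool_pos: [0.5229, 0.0481, 0.1361]
tool_rot: [-2.494, -1.91, 0.0]
contact_force: [-0.1, 1.0, -0.5]
width: -0.0003
grip_force: 0.5
```

Emit:
jog_arm(hand=[1,1], linear=[[-0.1,0,0],[-0.2,0,0]], dr=[[0,0,0],[0,0,0]])

```text
t: 8.43
tool_pos: [0.5223, 0.0462, 0.1362]
tool_rot: [-2.494, -1.91, 0.0]
contact_force: [0.6, 1.6, -0.4]
width: -0.0
grip_force: 0.5
```

Emit:
jog_arm(hand=[1,1], linear=[[-0.1,0,0],[-0.2,0,0]], dr=[[0,0,0],[0,0,0]])

```text
t: 8.6
tool_pos: [0.5219, 0.0443, 0.1363]
tool_rot: [-2.494, -1.91, 0.0]
contact_force: [0.1, 0.8, -0.6]
width: -0.0002
grip_force: 0.5
```

Emit:
jog_arm(hand=[1], linear=[[-0.1,0,0]], dr=[[0,0,0]])

```text
t: 8.68
tool_pos: [0.5216, 0.0434, 0.1363]
tool_rot: [-2.494, -1.91, 0.0]
contact_force: [-0.8, 1.7, -1.0]
width: 0.0001
grip_force: 0.5
```

Emit:
jog_arm(hand=[1], linear=[[-0.1,0,0]], dr=[[0,0,0]])

```text
t: 8.77
tool_pos: [0.5214, 0.0424, 0.1363]
tool_rot: [-2.494, -1.91, 0.0]
contact_force: [0.7, 0.4, -0.2]
width: 0.0002
grip_force: 0.5
```

Emit:
jog_arm(hand=[1], linear=[[-0.1,0,0]], dr=[[0,0,0]])

```text
t: 8.85
tool_pos: [0.5211, 0.0414, 0.1363]
tool_rot: [-2.494, -1.91, 0.0]
contact_force: [-0.1, 0.4, -0.4]
width: -0.0004
grip_force: 0.7
```

Emit:
jog_arm(hand=[1], linear=[[-0.1,0,0]], dr=[[0,0,0]])

```text
t: 8.93
tool_pos: [0.5209, 0.0407, 0.1363]
tool_rot: [-2.494, -1.909, -0.001]
contact_force: [1.1, 5.2, -2.0]
width: 0.0001
grip_force: 2.5
```

Emit:
jog_arm(hand=[1], linear=[[-0.1,0,0]], dr=[[0,0,0]])

```text
t: 9.02
tool_pos: [0.5208, 0.0402, 0.1364]
tool_rot: [-2.494, -1.909, -0.002]
contact_force: [1.1, 5.3, -1.8]
width: -0.0002
grip_force: 3.1
```

Emit:
jog_arm(hand=[1], linear=[[-0.1,0,0]], dr=[[0,0,0]])

```text
t: 9.1
tool_pos: [0.5205, 0.0393, 0.1363]
tool_rot: [-2.494, -1.91, -0.002]
contact_force: [1.2, 5.1, -1.9]
width: 0.0005
grip_force: 2.7
```

The crest is at y≈0.0402. Going on about 6–7 mm, as on the right.

Emit:
jog_arm(hand=[1,1,1,1], linear=[[-0.1,0,0],[-0.2,0,0],[-0.3,0,0],[-0.4,0,0]], dr=[[0,0,0],[0,0,0],[0,0,0],[0,0,0]])

```text
t: 9.43
tool_pos: [0.5193, 0.0344, 0.1363]
tool_rot: [2.494, 1.91, -0.001]
contact_force: [0.5, 0.8, -0.1]
width: 0.0001
grip_force: 0.3
```

Emit:
jog_arm(hand=[1,1], linear=[[-0.1,0,0],[-0.2,0,0]], dr=[[0,0,0],[0,0,0]])

```text
t: 9.6
tool_pos: [0.5189, 0.0322, 0.1364]
tool_rot: [2.494, 1.909, -0.001]
contact_force: [-0.9, -0.2, 1.3]
width: -0.0001
grip_force: 0.0
```

Emit:
jog_arm(hand=[1,1], linear=[[-0.1,0,0],[-0.1,0,0]], dr=[[0,0,0],[0,0,0]])

```text
t: 9.77
tool_pos: [0.5186, 0.0314, 0.1364]
tool_rot: [2.495, 1.909, -0.0]
contact_force: [-0.4, 0.8, -0.1]
width: -0.0003
grip_force: 0.0
```

Grip force is 0, so the left keeper has sprung ahead. I'll back off, lift clear, and check.

Emit:
jog_arm(hand=[1,1,1,1,1,1,1,1], linear=[[1.5,0,0],[3,0,0],[3,0,-3.5],[3,0,-7],[3,0,-10.5],[6,0,-13],[9,0,-13],[12,0,-13]], dr=[[0,0,0],[0,0,0],[0,0,0],[0,0,0],[0,0,0],[0,0,0],[0,0,0],[0,0,0]])

```text
t: 10.43
tool_pos: [0.5517, 0.1485, 0.2697]
tool_rot: [2.494, 1.906, 0.008]
contact_force: [0.8, -1.1, -0.9]
width: -0.0
grip_force: 0.0
```

Emit:
jog_arm(hand=[1,1,1,1], linear=[[2,0,0],[2,0,0],[2,0,0],[2,0,0]], dr=[[0,0,0],[0,0,0],[0,0,0],[0,0,0]])

```text
t: 10.77
tool_pos: [0.5549, 0.1664, 0.266]
tool_rot: [2.494, 1.91, -0.001]
contact_force: [0.5, -0.8, 0.3]
width: -0.0006
grip_force: 0.0
```

```bash
python3 - <<'E'
from station import viewer
import cv2
a=viewer.snapshot("scene")["color"][165:315,145:385]; cv2.imwrite("pics/end.png",cv2.convertScaleAbs(cv2.resize(a,None,fx=3.3,fy=3.3,interpolation=cv2.INTER_CUBIC),alpha=1.6))
E
```

```text
(no output)
```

View pics/end.png

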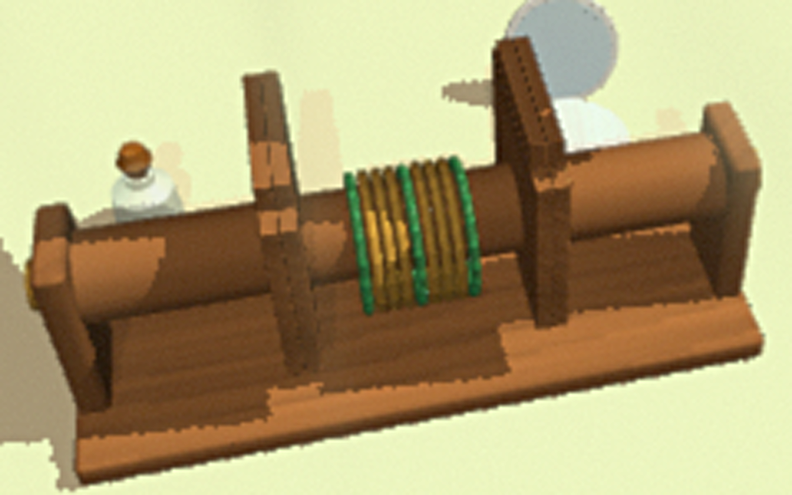

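Both grooves are covered, with keeper seam tops at about (262,75) and (513,40). The bangles still run from 350 to 480 px as before, and the mirror and vial are undisturbed. A quick check of the keeper spacing, then I hand in.

```bash
python3 - <<'E'
from h import *
from station import ticket
d=pickle.load(open("scene0.pkl","rb"))
p=[cast(d,145+u/3.3,165+v/3.3,.16) for u,v in((262,75),(513,40))]
ys=[RS.inv().apply(q-C)[1] for q in p]; print(ys,ys[1]-ys[0])
if abs(ys[1]-ys[0]-.116)<.006: print(ticket.close_job())
E
```

```text
[np.float64(-0.057592539305449005), np.float64(0.05881511629909049)] 0.1164076556045395
the job is handed in; nothing more can be done
None
```

Both keepers are clicked into their grooves (measured at y = -57.6 and +58.8 mm, against ±58 mm); the bangles, mirror and vial look undisturbed, the hand is clear, and the job was handed in at about 11 s.

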